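# Sort the bench kit into its trays after a centrifuge run

## Task

Tidy the lab bench by sorting the kit into its trays: stand the two tall bottles in the long two-bay tray, one in each bay, stand both squat jars in the round steel tray, and lay the aluminium cooling block, wells up, flat inside the rectangular tray. Leave the beaker and the red tube rack standing where they are.

Things in the scene. Friction and masses are not known exactly. Their poses are not given: they have to be found in the camera images.
- tall_bottle_1: tall narrow capped bottle, white plastic with a grey screw cap, standing upright: a plain cylinder 28 mm in diameter and 75 mm high, cap included; about 50 g. Origin: centre of its underside, z up. The two tall bottles are alike and interchangeable
- tall_bottle_2: tall narrow capped bottle, white plastic with a grey screw cap, standing upright: a plain cylinder 28 mm in diameter and 75 mm high, cap included; about 50 g. Origin: centre of its underside, z up. The two tall bottles are alike and interchangeable
- squat_jar_1: squat wide capped jar, white plastic with a grey screw cap, standing upright: a plain cylinder 44 mm in diameter and 50 mm high, cap included; about 80 g. Origin: centre of its underside, z up. The two jars are alike and interchangeable
- squat_jar_2: squat wide capped jar, white plastic with a grey screw cap, standing upright: a plain cylinder 44 mm in diameter and 50 mm high, cap included; about 80 g. Origin: centre of its underside, z up. The two jars are alike and interchangeable
- cooling_block: solid aluminium block with two rows of four dark wells on its top, 80 mm (own x) by 50 mm (own y) by 40 mm high, about 300 g, lying flat. Origin: centre of its underside, z up
- two_bay_tray: long white plastic tray fixed to the bench, 66 mm (own x) by 152 mm (own y), walls 4 mm thick and 14 mm high, floor 5 mm above the bench. A 4 mm wall of the same height across its middle makes two bays, each 58 mm (x) by 70 mm (y) inside, centred at y = +37 mm and y = -37 mm. Origin: centre of the underside, z up
- round_tray: round steel tray fixed to the bench, 160 mm in diameter outside, 150 mm inside, rim 14 mm high and 4 mm thick, flat floor 5 mm above the bench, room for two jars side by side (for instance 38 mm either side of the centre). Origin: centre of the underside, z up
- rect_tray: rectangular grey plastic tray without divider, fixed to the bench, 120 mm (own x) by 84 mm (own y) outside, 112 by 76 mm inside, walls 4 mm thick and 14 mm high, floor 5 mm above the bench; the block fits in only with its long side along the tray's long side, either way round. Origin: centre of the underside, z up
- beaker: small open glass beaker, 52 mm in diameter and 65 mm high, loose, standing among the kit; to be left alone. Origin: centre of its underside
- tube_rack: red plastic micro-tube rack with 24 small black holes, 80 mm (own x) by 55 mm (own y) by 28 mm high, loose, standing between two trays; to be left alone. Origin: centre of its underside. (A grey timer 62 mm square and 16 mm high stands between the other two trays, and unlisted lab equipment stands farther out; nothing else lies in between.)
Mind the look-alikes: they are no part of the job. What is shaped like the tall_bottle_2 but purple or turquoise is not meant.

How it is judged:
At the end, for the whole second after the job is handed in: Tall bottles upright (0.08 rad) on the two-bay tray's floor, one per bay; both jars upright on the round tray's floor inside its rim; block flat, wells up, on the rectangular tray's floor; all at rest (origins 2-8 mm above tray underside). Beaker, upright, and rack within 20 mm of their start (z of tall_bottle_1 in the frame of two_bay_tray between 0.002 and 0.008 m and angle between each of tall_bottle_1, tall_bottle_2, squat_jar_1, squat_jar_2, cooling_block's own z axis and vertical below 0.08 rad and linear speed of each of tall_bottle_1, tall_bottle_2, squat_jar_1, squat_jar_2, cooling_block below 0.02 m/s and angular speed of each of tall_bottle_1, tall_bottle_2, squat_jar_1, squat_jar_2, cooling_block below 0.2 rad/s and z of tall_bottle_2 in the frame of two_bay_tray between 0.002 and 0.008 m and ((y of tall_bottle_1 in the frame of two_bay_tray between 0.015 and 0.059 m and x of tall_bottle_1 in the frame of two_bay_tray between -0.017 and 0.017 m and y of tall_bottle_2 in the frame of two_bay_tray between -0.059 and -0.015 m and x of tall_bottle_2 in the frame of two_bay_tray between -0.017 and 0.017 m) or (y of tall_bottle_1 in the frame of two_bay_tray between -0.059 and -0.015 m and x of tall_bottle_1 in the frame of two_bay_tray between -0.017 and 0.017 m and y of tall_bottle_2 in the frame of two_bay_tray between 0.015 and 0.059 m and x of tall_bottle_2 in the frame of two_bay_tray between -0.017 and 0.017 m)) and z of squat_jar_1 in the frame of round_tray between 0.002 and 0.008 m and horizontal distance between each of squat_jar_1, squat_jar_2 and round_tray below 0.056 m and z of squat_jar_2 in the frame of round_tray between 0.002 and 0.008 m and z of cooling_block in the frame of rect_tray between 0.002 and 0.008 m and x of cooling_block in the frame of rect_tray between -0.018 and 0.018 m and y of cooling_block in the frame of rect_tray between -0.015 and 0.015 m and distance of each of beaker, tube_rack from where it was at the start of the episode below 0.02 m and angle between beaker's own z axis and vertical below 0.1 rad); the robot touches nothing.
It fails at once if the beaker is pushed more than 20 mm or tipped (distance of beaker from where it was at the start of the episode above 0.02 m or angle between beaker's own z axis and vertical above 0.3 rad).
It fails at once if the tube rack is pushed more than 20 mm (distance of tube_rack from where it was at the start of the episode above 0.02 m).
It also fails if it takes over 128 s, if anything falls off the work surface, if the arm or the gripper's body presses on something with over 40 N, if the wrist force passes 120 N, or if a joint passes its speed limit or range.

## Robot

A 7-joint arm with a two-finger parallel gripper is mounted at the origin on the work surface. World frame = base frame: x ahead of the robot, y to its left, z up, the work surface at z = 0. Lengths are in m, angles in rad, forces in N, time in s.
With the tool pointing down it reaches from about 0.35 to 0.9 m from the base axis. Payload 8.1 kg.
Tool frame: the origin (TCP) lies between the finger pads; the fingertips stand 19 mm ahead of it and the grasp point (between the pads) is the TCP; y points along the fingers, x is the direction in which the jaws open and shut, and the axes are right-handed (so a half turn about y gives the same grasp; the last joint's range is limited). The gripper opens to 92 mm and grips with 3 to 60 N. Pads are 19 mm wide; open, the fingers measure 130 mm over their backs; the gripper's body (75 mm by 190 mm) begins 47 mm behind the grasp point.
Start: joints at [1.11, 0.434, 0.025, 1.573, -0.012, 1.134, -0.075], TCP at [0.219, -0.585, 0.246] pointing down, gripper open.
Joint ranges: [-2.62, 2.62], [-0.44, 2.09], [-1.27, 1.32], [0.08, 2.57], [-1.32, 4.46], [0.12, 2], [-2.74, 2.74]. Speed limits (rad/s): [2.22, 2.22, 3.01, 3.01, 3.14, 3.14, 3.14].

## Interface

Orientations are given as a rotation vector (axis times angle).
In Python, from cell import arm gives the robot as it stands.
- The arm moves only by the tool move_arm, never from a script. Its argument "series" is a list of rows, each an object of numbers: "x", "y", "z": the shift along the tool's x, y, z in cm; "rx", "ry", "rz": the turn, a rotation vector about the tool's x, y, z in rad. In form: [{"x": .., "y": .., "z": .., "rx": .., "ry": .., "rz": ..}, ...]. A call has 1 to 12 rows; each row shifts and turns the pose as measured when the row begins, along the tool's axes as they then stand; what a row does not reach is not made up. A row lasts 1/8 s, in which the tool goes at most 62.5 mm and 10.7 degrees, less where a joint would pass 70% of its speed; a pose out of reach is approached as far as the arm can. A call is refused whole if a number of a shift passes 6.25 or a number of a turn 0.188, either way. A call with a gripper value outside its range is refused whole. "jaw" is the finger opening in cm, from 0 to 9.18, set as the call begins (left out, the last holds). The fingers move at their own pace and stop on an object; "newtons" is the grip in N (left out, the last holds). Time passes only in rows, so rows that do not move let the fingers close. It gives the time, the measured TCP pose, the force and the opening at its end, in the units of the state.
- arm.observe(): the state, without advancing time (a new reading comes with each control period).
- arm.get_image(name): name is "scene" or "top"; returns the picture (400x640x3 uint8, blue, green, red); there is no depth.
- arm.camera_params(name): a dict with "K" (3x3 intrinsics, pixels), "R" (3x3) and "t" (3): a world point X has camera coordinates R X + t. Camera axes: x right, y down, z forward; pixel columns grow to the right and rows downward; lengths in m; the calibration is good to about 2 mm. A picture is of the moment at which its call begins. camera_params takes no time and is no camera call.
- arm.sign_off(): hands the job in, once; it reports no verdict.
The state is a dict: "clock": time; "joints": joint angles; "dq": joint speeds; "joint_efforts": joint torques, N m; "position": TCP position; "ee_rot": TCP orientation; "force": force on the tool from outside, world axes, zero at the start; "ft_torque": the same for the moment, N m; "width": opening from 0.0 (shut) to 1.0 (fully open).
Only numpy, scipy, OpenCV 4.12 (cv2) and the standard library are available. Lean on these libraries where they do the work, as an engineer would, in place of code of your own. Each camera call takes 0.05 s, during which the arm holds its last target.

## Working session

There is one attempt and no reset: what is moved stays moved. The work goes in short steps, Python scripts to look and compute and a tool call to move; the robot and the scene stay as the last step left them, time stands still between calls to the robot, and variables do not carry over. Pictures are saved under pics/ and viewed, and the job is handed in when it is done.

Besides the shell and the picture viewer there is one more tool, called after ">>>" as name([rows], argument=value, ...), one row to a line, values as JSON. move_arm: Moves the arm, as the interface text tells. Its arguments: {"type":"object","properties":{"series":{"type":"array","items":{"type":"object","properties":{"x":{"type":"number"},"y":{"type":"number"},"z":{"type":"number"},"rx":{"type":"number"},"ry":{"type":"number"},"rz":{"type":"number"}}}},"jaw":{"type":"number"},"newtons":{"type":"number"}},"required":["series"]}

```bash
ls; mkdir -p pics
python3 - <<'E'
from cell import arm
import cv2
for n in("scene","top"):
    cv2.imwrite(f"pics/{n}0.png",arm.get_image(n)); print(n,arm.camera_params(n))
print(arm.observe())
E
```

```text
pics
scene {'K': array([[519.1537462 ,   0.        , 322.40242997],
       [  0.        , 519.1537462 , 200.0055572 ],
       [  0.        ,   0.        ,   1.        ]]), 'R': array([[ 0.06412355,  0.99790322, -0.00879446],
       [ 0.77385196, -0.05528691, -0.63094889],
       [-0.63011215,  0.03365307, -0.77577455]]), 't': array([-0.04029889, -0.35585651,  1.60535564])}
top {'K': array([[517.59157759,   0.        , 324.12635982],
       [  0.        , 517.59157759, 199.3855664 ],
       [  0.        ,   0.        ,   1.        ]]), 'R': array([[-0.01420954, -0.99977227, -0.01592188],
       [-0.99433888,  0.01580566, -0.10507321],
       [ 0.10530094,  0.0143387 , -0.99433702]]), 't': array([0.02261064, 0.51923438, 1.19975729])}
{'clock': 0.1, 'joints': array([ 1.11039846,  0.43511718,  0.02498282,  1.57394639, -0.01161698,
        1.1339753 , -0.07510717]), 'dq': array([ 0.00015593, -0.00198103,  0.00098327, -0.0024401 , -0.0003513 ,
       -0.00038107, -0.00055113]), 'joint_efforts': array([ 1.47507111e-03, -6.69129968e+01,  9.86940600e-01, -3.15148830e+01,
       -6.05571130e-02,  3.72676877e-02,  5.11555743e-05]), 'position': array([ 0.21870124, -0.58506808,  0.24506907]), 'ee_rot': array([-1.3567898,  0.9426286, -0.9407674]), 'force': array([-5.40158886e-04, -4.00848078e-02, -9.16324110e-01]), 'ft_torque': array([0.0155503 , 0.00161576, 0.01643816]), 'width': 0.9993511129107155}
```

View pics/scene0.png

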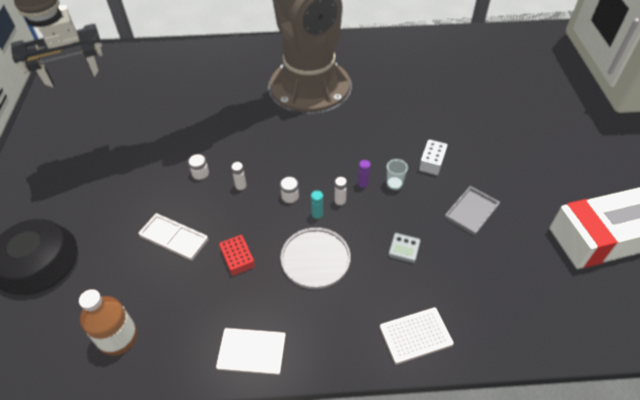

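View pics/top0.png

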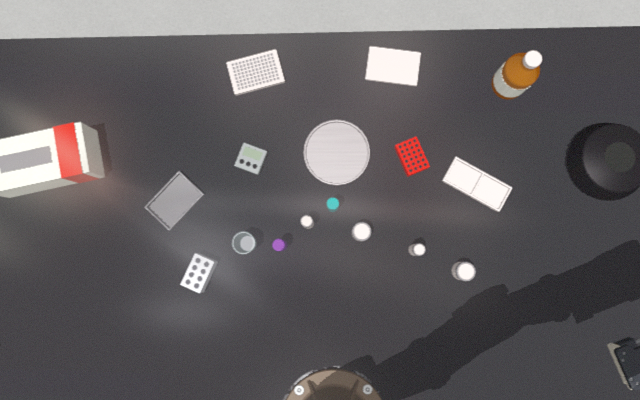

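Run:
```python
from scipy.spatial.transform import Rotation as R
import numpy as np
print(R.from_rotvec([-1.3567898,  0.9426286, -0.9407674]).as_matrix().round(3))
```

```text
[[ 0.35  -0.001  0.937]
 [-0.937  0.001  0.35 ]
 [-0.001 -1.    -0.   ]]
```

The scene camera shows, from left to right: jar (198,167), tall bottle (238,177), jar (289,190), turquoise (317,205), tall bottle (340,191), purple (364,173), beaker (396,175) and block (433,157). The top view has the same objects, plus the trays: two-bay (477,184), round (337,153) and rectangular (174,200). I'll zoom in next.

Run:
```python
import cv2
a=cv2.imread("pics/top0.png")
cv2.imwrite("pics/topz.png",cv2.resize(a[180:300,270:490],None,fx=3.6,fy=3.6,interpolation=cv2.INTER_NEAREST))
cv2.imwrite("pics/topz2.png",cv2.resize(a[130:300,130:290],None,fx=3.5,fy=3.5,interpolation=cv2.INTER_NEAREST))
```

```text
(no output)
```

View pics/topz.png

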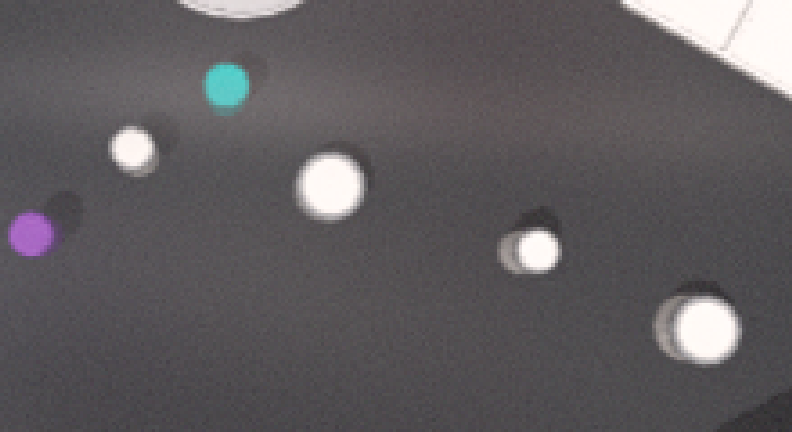

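View pics/topz2.png

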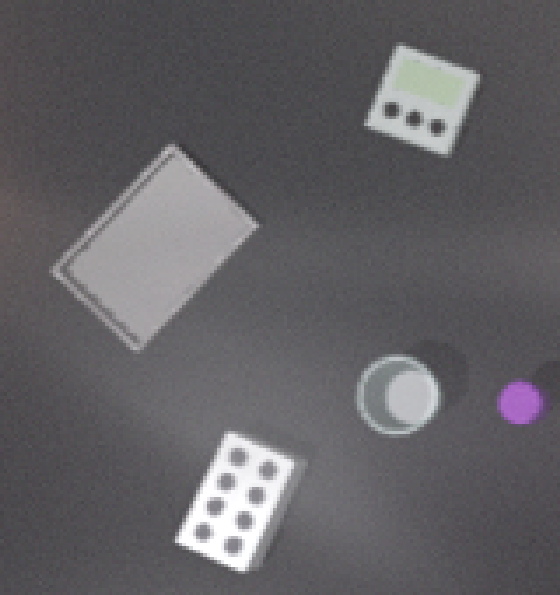

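The zooms show sharp cap discs for the bottles and jars, the block's bright top face with 2x4 wells, and the tray outlines. I'll measure them with thresholds and rays.

```bash
cat > h.py <<'E'
import numpy as np,cv2
from cell import arm
P={n:arm.camera_params(n) for n in("scene","top")}
def ray(n,uv,z):
    p=P[n];d=p["R"].T@np.linalg.solve(p["K"],[uv[0],uv[1],1.]);c=-p["R"].T@p["t"]
    return (c+d*(z-c[2])/d[2])[:2]
def blob(m,seed,r=60):
    k,l,s,c=cv2.connectedComponentsWithStats(m.astype(np.uint8))
    i=l[int(seed[1]),int(seed[0])]
    if i==0: print("seed off",seed);return None
    mm=(l==i).astype(np.uint8)
    return max(cv2.findContours(mm,cv2.RETR_EXTERNAL,cv2.CHAIN_APPROX_NONE)[0],key=cv2.contourArea)[:,0,:].astype(float)
def world(n,c,z): return np.array([ray(n,q,z) for q in c])
E
python3 - <<'E'
from h import *
a=cv2.imread("pics/top0.png");b=a.min(2)
np.set_printoptions(precision=4,suppress=True)
for nm,s,z,t in[("jarR",(463,271),.05,215),("tallR",(419,250),.075,215),("jarM",(361,231),.05,215),("tallL",(306,221),.075,200)]:
    w=world("top",blob(b>t,s),z);c,sz,an=cv2.minAreaRect((w*1000).astype(np.float32));print(nm,c,sz)
hs=cv2.cvtColor(a,cv2.COLOR_BGR2HSV)
for nm,s,z in[("turq",(332,203),.075),("purp",(278,244),.075),("rack",(400,145),.028)]:
    w=world("top",blob(hs[...,1]>90,s),z);print(nm,cv2.minAreaRect((w*1000).astype(np.float32)))
for nm,s,z,t in[("round",(337,153),.014,130),("twobay",(465,180),.014,130),("twobay",(465,180),.014,170),("rect",(174,200),.014,115),("block",(197,272),.04,165),("block",(197,272),.04,190),("timer",(250,150),.016,140),("beaker",(248,243),.005,130)]:
    c=blob(b>t,s)
    if c is None: print(nm,b[s[1],s[0]]);continue
    w=world("top",c,z);print(nm,t,cv2.minAreaRect((w*1000).astype(np.float32)))
E
```

```text
jarR (346.5316162109375, -306.06103515625) (34.103271484375, 34.10181427001953)
tallR (397.78204345703125, -196.62474060058594) (20.27890396118164, 20.150558471679688)
jarM (442.3624572753906, -70.80770111083984) (34.62651824951172, 32.313114166259766)
tallL (466.95281982421875, 55.947486877441406) (22.738327026367188, 20.460695266723633)
turq ((504.7826843261719, -4.815863609313965), (25.052934646606445, 25.16029167175293), 89.08699798583984)
purp ((413.5674743652344, 118.7559585571289), (29.444849014282227, 24.786447525024414), 89.15941619873047)
rack ((620.450439453125, -195.04995727539062), (84.27850341796875, 62.222843170166016), 22.02105712890625)
round 130 ((637.5562133789062, -15.373954772949219), (159.79930114746094, 159.75953674316406), 89.06178283691406)
twobay 130 ((552.7240600585938, -351.22052001953125), (155.19525146484375, 70.43666076660156), 59.55384063720703)
twobay 170 ((552.9606323242188, -351.2850646972656), (153.6162872314453, 67.78531646728516), 59.38325119018555)
rect 115 ((524.4349975585938, 377.8245849609375), (85.4599380493164, 120.70211029052734), 46.711692810058594)
block 165 ((351.74517822265625, 312.3997802734375), (51.822486877441406, 80.8726806640625), 65.4115219116211)
block 190 ((351.4720764160156, 312.41217041015625), (50.29142761230469, 79.10826110839844), 65.21392059326172)
timer 140 ((624.3133544921875, 192.38351440429688), (61.81199264526367, 60.74526596069336), 68.44110107421875)
beaker 130 ((420.4349670410156, 211.87916564941406), (53.055870056152344, 53.84062576293945), 44.56081771850586)
```

Run:
```python
from h import *
a=cv2.imread("pics/scene0.png")
def proj(X):
    p=P["scene"];q=p["K"]@(p["R"]@np.array(X)+p["t"]);return q[:2]/q[2]
O=dict(J1=(.3465,-.306,.05),T1=(.3978,-.1966,.075),J2=(.4424,-.0708,.05),T2=(.467,.056,.075),turq=(.5048,-.0048,.075),purp=(.4136,.1188,.075),blk=(.3516,.3124,.04),round=(.6376,-.0154,.014),two=(.5529,-.3512,.014),rect=(.5244,.3778,.014))
big=cv2.resize(a[130:310,120:520],None,fx=2,fy=2,interpolation=cv2.INTER_NEAREST)
for k,v in O.items():
    u=(proj(v)-[120,130])*2+.5
    cv2.drawMarker(big,tuple(int(round(t)) for t in u),(0,0,255),cv2.MARKER_CROSS,11,1)
cv2.imwrite("pics/sc1.png",big)
b=cv2.imread("pics/top0.png")
c=blob(b.min(2)>130,(248,243));w=world("top",c,.065);print(cv2.minAreaRect((w*1000).astype(np.float32)))
```

```text
((418.9792785644531, 201.5153350830078), (50.494606018066406, 51.24144744873047), 44.5609130859375)
```

View pics/sc1.png

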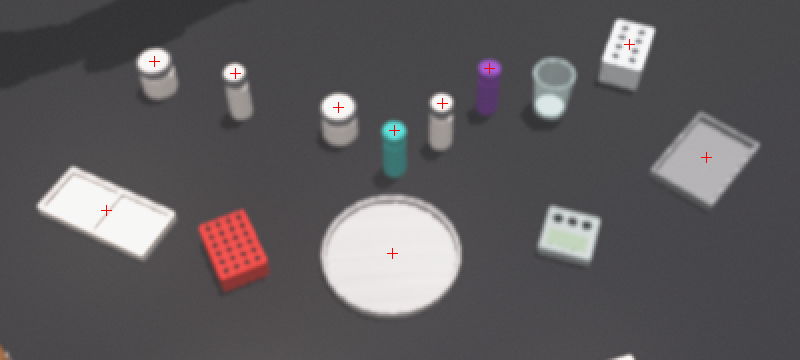

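The projected crosses (pixels ±1) land on every cap, block and tray centre in the scene view, so both views agree. Next I'll write a planning helper.

```bash
cat > pl.py <<'E'
import sys
from h import *
from scipy.spatial.transform import Rotation as R
import math
# usage: pl.py x y z psi_deg [maxstep_cm] [settle rows not included]; prints rows in tool axes
def plan(x,y,z,psi,step=6.0):
    o=arm.observe();p=np.array(o["position"]);M=R.from_rotvec(o["ee_rot"])
    c,s=math.cos(math.radians(psi)),math.sin(math.radians(psi))
    G=R.from_matrix(np.array([[c,0,-s],[s,0,c],[0,-1,0]]))
    d=np.array([x,y,z])-p; rv=(M.inv()*G).as_rotvec()
    n=max(1,math.ceil(np.linalg.norm(d)*100/step),math.ceil(np.linalg.norm(rv)/.18))
    print("t %.2f pos %s psi %.1f w %.3f F %s need %d"%(o["clock"],p.round(4),math.degrees(math.atan2(*M.as_matrix()[[1,0],0])),o["width"],np.round(o["force"],1),n))
    for i in range(n):
        Mi=M*R.from_rotvec(rv*i/n); t=Mi.inv().apply(d/n)*100
        r=rv/n
        print("{"+",".join('"%s":%.3g'%(k,round(v,q)) for k,v,q in zip(["x","y","z","rx","ry","rz"],[*t,*r],[2,2,2,3,3,3]) if abs(round(v,q))>0)+"},")
a=[float(v) for v in sys.argv[1:]]
plan(*a)
E
python3 pl.py .398 -.197 .2 -30
```

```text
t 0.10 pos [ 0.2187 -0.5851  0.2451] psi -69.5 w 0.999 F [-0.  -0.  -0.9] need 8
{"x":-3.76,"y":0.57,"z":3.8,"ry":-0.086},
{"x":-3.42,"y":0.57,"z":4.11,"ry":-0.086},
{"x":-3.05,"y":0.57,"z":4.39,"ry":-0.086},
{"x":-2.66,"y":0.57,"z":4.63,"ry":-0.086},
{"x":-2.25,"y":0.57,"z":4.84,"ry":-0.086},
{"x":-1.83,"y":0.56,"z":5.02,"ry":-0.086},
{"x":-1.39,"y":0.56,"z":5.16,"ry":-0.086},
{"x":-0.94,"y":0.56,"z":5.26,"ry":-0.086},
```

>>> move_arm([
  {"x":-3.8,"y":0.6,"z":3.8,"ry":-0.086},
  {"x":-3.4,"y":0.6,"z":4.1,"ry":-0.086},
  {"x":-3.0,"y":0.6,"z":4.4,"ry":-0.086},
  {"x":-2.7,"y":0.6,"z":4.6,"ry":-0.086},
  {"x":-2.2,"y":0.6,"z":4.8,"ry":-0.086},
  {"x":-1.8,"y":0.6,"z":5.0,"ry":-0.086},
  {"x":-1.4,"y":0.6,"z":5.2,"ry":-0.086},
  {"x":-0.9,"y":0.6,"z":5.3,"ry":-0.086},
  {},
], jaw=6, newtons=15)

```text
invalid input
```

```bash
python3 pl.py .398 -.197 .12 -30
```

```text
t 0.10 pos [ 0.2187 -0.5851  0.2451] psi -69.5 w 0.999 F [-0.  -0.  -0.9] need 8
{"x":-3.76,"y":1.57,"z":3.8,"ry":-0.086},
{"x":-3.42,"y":1.57,"z":4.11,"ry":-0.086},
{"x":-3.05,"y":1.57,"z":4.39,"ry":-0.086},
{"x":-2.66,"y":1.57,"z":4.63,"ry":-0.086},
{"x":-2.25,"y":1.57,"z":4.84,"ry":-0.086},
{"x":-1.83,"y":1.56,"z":5.02,"ry":-0.086},
{"x":-1.39,"y":1.56,"z":5.16,"ry":-0.086},
{"x":-0.94,"y":1.56,"z":5.26,"ry":-0.086},
```

The call was refused, probably because some rows leave keys out. I'll give every key in each row.

>>> move_arm([
  {"x":-3.8,"y":0.6,"z":3.8,"rx":0,"ry":-0.086,"rz":0},
  {"x":-3.4,"y":0.6,"z":4.1,"rx":0,"ry":-0.086,"rz":0},
  {"x":-3.0,"y":0.6,"z":4.4,"rx":0,"ry":-0.086,"rz":0},
  {"x":-2.7,"y":0.6,"z":4.6,"rx":0,"ry":-0.086,"rz":0},
  {"x":-2.2,"y":0.6,"z":4.8,"rx":0,"ry":-0.086,"rz":0},
  {"x":-1.8,"y":0.6,"z":5.0,"rx":0,"ry":-0.086,"rz":0},
  {"x":-1.4,"y":0.6,"z":5.2,"rx":0,"ry":-0.086,"rz":0},
  {"x":-0.9,"y":0.6,"z":5.3,"rx":0,"ry":-0.086,"rz":0},
  {"x":0,"y":0,"z":0,"rx":0,"ry":0,"rz":0},
], jaw=6, newtons=15)

```text
clock: 1.23
position: [0.3989, -0.1841, 0.1934]
ee_rot: [-1.533, 0.397, -0.392]
force: [-0.2, -0.5, 0.4]
width: 0.654
```

```bash
python3 pl.py .398 -.197 .12 -30
```

```text
t 1.23 pos [ 0.3989 -0.1841  0.1934] psi -28.8 w 0.654 F [-0.2 -0.5  0.4] need 2
{"x":0.28,"y":3.67,"z":-0.59,"ry":0.01,"rz":-0.002},
{"x":0.28,"y":3.67,"z":-0.58,"ry":0.01,"rz":-0.002},
```

>>> move_arm([
  {"x":0.3,"y":2.5,"z":-0.6,"rx":0,"ry":0.01,"rz":0},
  {"x":0.3,"y":2.5,"z":-0.6,"rx":0,"ry":0.01,"rz":0},
  {"x":0,"y":2.0,"z":0,"rx":0,"ry":0,"rz":0},
  {"x":0,"y":0,"z":0,"rx":0,"ry":0,"rz":0},
])

```text
clock: 1.72
position: [0.3968, -0.2005, 0.1215]
ee_rot: [-1.531, 0.416, -0.411]
force: [0.0, 0.2, 1.3]
width: 0.656
```

```bash
python3 pl.py .398 -.197 .05 -30 2.5
```

```text
t 1.73 pos [ 0.3968 -0.2005  0.1215] psi -30.2 w 0.656 F [0.  0.2 1.3] need 3
{"x":-0.02,"y":2.38,"z":0.12,"ry":-0.001,"rz":-0.001},
{"x":-0.02,"y":2.38,"z":0.12,"ry":-0.001,"rz":-0.001},
{"x":-0.02,"y":2.38,"z":0.12,"ry":-0.001,"rz":-0.001},
```

>>> move_arm([
  {"x":0,"y":2.3,"z":0.1,"rx":0,"ry":0,"rz":0},
  {"x":0,"y":2.3,"z":0.1,"rx":0,"ry":0,"rz":0},
  {"x":0,"y":2.0,"z":0.1,"rx":0,"ry":0,"rz":0},
  {"x":0,"y":0,"z":0,"rx":0,"ry":0,"rz":0},
  {"x":0,"y":0,"z":0,"rx":0,"ry":0,"rz":0},
])

```text
clock: 2.35
position: [0.3997, -0.202, 0.0581]
ee_rot: [-1.533, 0.417, -0.419]
force: [-0.6, 0.1, 0.5]
width: 0.653
```

>>> move_arm([
  {"x":0,"y":0,"z":0,"rx":0,"ry":0,"rz":0},
  {"x":0,"y":0,"z":0,"rx":0,"ry":0,"rz":0},
  {"x":0,"y":0,"z":0,"rx":0,"ry":0,"rz":0},
  {"x":0,"y":0,"z":0,"rx":0,"ry":0,"rz":0},
  {"x":0,"y":0,"z":0,"rx":0,"ry":0,"rz":0},
  {"x":0,"y":0,"z":0,"rx":0,"ry":0,"rz":0},
], jaw=1, newtons=15)

```text
clock: 3.1
position: [0.4007, -0.2028, 0.0602]
ee_rot: [-1.534, 0.415, -0.422]
force: [-0.5, -0.7, -0.5]
width: 0.302
```

```bash
python3 pl.py .5718 -.3194 .17 -30;python3 pl.py .398 -.197 .17 -30
```

```text
t 3.10 pos [ 0.4007 -0.2028  0.0602] psi -30.6 w 0.302 F [-0.5 -0.7 -0.5] need 4
{"x":5.18,"y":-2.72,"z":-0.34,"rx":0.001,"ry":-0.003,"rz":0.001},
{"x":5.17,"y":-2.72,"z":-0.35,"rx":0.001,"ry":-0.003,"rz":0.001},
{"x":5.17,"y":-2.73,"z":-0.36,"rx":0.001,"ry":-0.003,"rz":0.001},
{"x":5.17,"y":-2.74,"z":-0.37,"rx":0.001,"ry":-0.003,"rz":0.001},
t 3.10 pos [ 0.4007 -0.2028  0.0602] psi -30.6 w 0.302 F [-0.5 -0.7 -0.5] need 2
{"x":-0.24,"y":-5.49,"z":0.17,"rx":0.001,"ry":-0.005,"rz":0.003},
{"x":-0.25,"y":-5.49,"z":0.18,"rx":0.001,"ry":-0.005,"rz":0.003},
```

Opening 0.302 × 92 mm = 27.8 mm, which matches the bottle's diameter. I'll lift it and carry it to bay A.

>>> move_arm([
  {"x":0,"y":-4,"z":0,"rx":0,"ry":0,"rz":0},
  {"x":2,"y":-4,"z":0,"rx":0,"ry":0,"rz":0},
  {"x":5,"y":-1.5,"z":-0.3,"rx":0,"ry":0,"rz":0},
  {"x":5,"y":0,"z":-0.5,"rx":0,"ry":0,"rz":0},
  {"x":5,"y":0,"z":-0.6,"rx":0,"ry":0,"rz":0},
  {"x":2,"y":0,"z":-0.2,"rx":0,"ry":0,"rz":0},
  {"x":0,"y":0,"z":0,"rx":0,"ry":0,"rz":0},
])

```text
clock: 3.98
position: [0.5588, -0.3152, 0.1575]
ee_rot: [-1.534, 0.417, -0.419]
force: [-1.1, -0.2, -1.8]
width: 0.303
```

```bash
python3 pl.py .570 -.3226 .09 -30.6 3
```

```text
t 3.98 pos [ 0.5588 -0.3152  0.1575] psi -30.5 w 0.303 F [-1.1 -0.2 -1.8] need 3
{"x":0.44,"y":2.25,"z":-0.02,"rx":0.001,"rz":0.001},
{"x":0.44,"y":2.25,"z":-0.02,"rx":0.001,"rz":0.001},
{"x":0.44,"y":2.25,"z":-0.02,"rx":0.001,"rz":0.001},
```

>>> move_arm([
  {"x":0.5,"y":2.2,"z":0,"rx":0,"ry":0,"rz":0},
  {"x":0.4,"y":2.2,"z":0,"rx":0,"ry":0,"rz":0},
  {"x":0.4,"y":2.2,"z":0,"rx":0,"ry":0,"rz":0},
  {"x":0,"y":0,"z":0,"rx":0,"ry":0,"rz":0},
])

```text
clock: 4.47
position: [0.5664, -0.3194, 0.0855]
ee_rot: [-1.533, 0.42, -0.413]
force: [0.2, 0.0, -0.5]
width: 0.302
```

```bash
python3 pl.py .570 -.3226 .068 -30.6 1
```

```text
t 4.47 pos [ 0.5664 -0.3194  0.0855] psi -30.4 w 0.302 F [ 0.2  0.  -0.5] need 2
{"x":0.24,"y":0.87,"z":-0.04,"rx":0.002,"ry":0.001,"rz":-0.002},
{"x":0.24,"y":0.87,"z":-0.05,"rx":0.002,"ry":0.001,"rz":-0.002},
```

>>> move_arm([
  {"x":0.2,"y":0.8,"z":0,"rx":0,"ry":0,"rz":0},
  {"x":0.2,"y":0.7,"z":0,"rx":0,"ry":0,"rz":0},
  {"x":0,"y":0.3,"z":0,"rx":0,"ry":0,"rz":0},
  {"x":0,"y":0.2,"z":0,"rx":0,"ry":0,"rz":0},
])

```text
clock: 4.97
position: [0.57, -0.3212, 0.0656]
ee_rot: [-1.533, 0.419, -0.414]
force: [-1.0, 0.2, 0.4]
width: 0.302
```

```bash
python3 pl.py .570 -.3226 .0655 -30.6 1
```

```text
t 4.97 pos [ 0.57   -0.3212  0.0656] psi -30.4 w 0.302 F [-1.   0.2  0.4] need 1
{"x":0.07,"y":0.01,"z":-0.12,"rx":0.003,"ry":0.003,"rz":-0.002},
```

>>> move_arm([
  {"x":0,"y":0.1,"z":0,"rx":0,"ry":0,"rz":0},
  {"x":0,"y":0.1,"z":0,"rx":0,"ry":0,"rz":0},
  {"x":0,"y":0.1,"z":0,"rx":0,"ry":0,"rz":0},
])

```text
clock: 5.35
position: [0.5701, -0.3212, 0.0653]
ee_rot: [-1.534, 0.418, -0.415]
force: [-2.4, 1.7, 6.6]
width: 0.303
```

A 6.6 N upward force means the bottle is on the floor. I'll release it and retreat.

>>> move_arm([
  {"x":0,"y":0,"z":0,"rx":0,"ry":0,"rz":0},
  {"x":0,"y":0,"z":0,"rx":0,"ry":0,"rz":0},
  {"x":0,"y":0,"z":0,"rx":0,"ry":0,"rz":0},
  {"x":0,"y":-3,"z":0,"rx":0,"ry":0,"rz":0},
  {"x":0,"y":-5,"z":0,"rx":0,"ry":0,"rz":0},
  {"x":0,"y":-5,"z":0,"rx":0,"ry":0,"rz":0},
  {"x":0,"y":0,"z":0,"rx":0,"ry":0,"rz":0},
], jaw=6)

```text
clock: 6.22
position: [0.5707, -0.3209, 0.1988]
ee_rot: [-1.534, 0.418, -0.415]
force: [0.3, -0.4, -0.9]
width: 0.653
```

```bash
python3 pl.py .467 .056 .16 5
python3 - <<'E'
from h import *
a=arm.get_image("top")
cv2.imwrite("pics/t2.png",cv2.resize(a[100:300,270:540],None,fx=2.8,fy=2.8,interpolation=cv2.INTER_NEAREST))
E
```

```text
t 6.22 pos [ 0.5707 -0.3209  0.1988] psi -30.4 w 0.653 F [ 0.3 -0.4 -0.9] need 7
{"x":-4,"y":0.55,"z":3.9,"ry":-0.088},
{"x":-3.64,"y":0.55,"z":4.23,"ry":-0.088},
{"x":-3.26,"y":0.55,"z":4.54,"ry":-0.088},
{"x":-2.84,"y":0.55,"z":4.81,"ry":-0.088},
{"x":-2.41,"y":0.55,"z":5.04,"ry":-0.088},
{"x":-1.96,"y":0.55,"z":5.23,"ry":-0.088},
{"x":-1.49,"y":0.55,"z":5.38,"ry":-0.088},
```

View pics/t2.png

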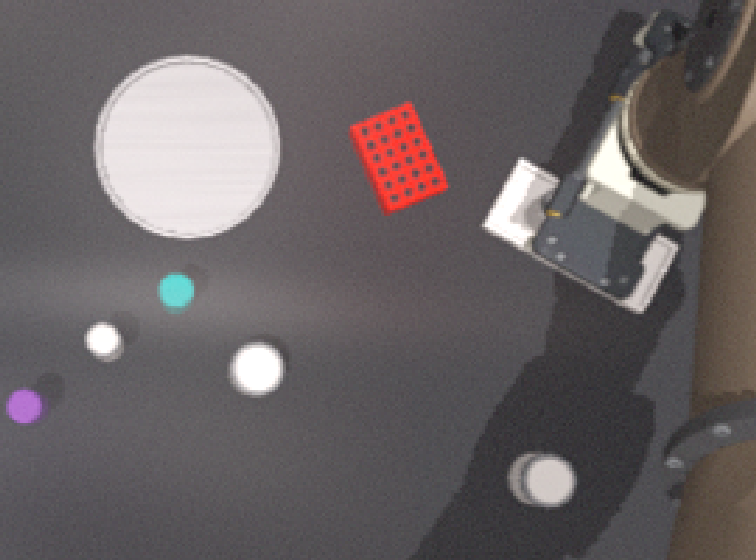

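The view shows the gripper over the two-bay tray. The bottle is hidden, but the tray and the other objects are undisturbed. I'll go on to the second bottle.

>>> move_arm([
  {"x":-4,"y":0.3,"z":3.9,"rx":0,"ry":-0.088,"rz":0},
  {"x":-3.6,"y":0.3,"z":4.2,"rx":0,"ry":-0.088,"rz":0},
  {"x":-3.3,"y":0.3,"z":4.5,"rx":0,"ry":-0.088,"rz":0},
  {"x":-2.8,"y":0.3,"z":4.8,"rx":0,"ry":-0.088,"rz":0},
  {"x":-2.4,"y":0.3,"z":5.0,"rx":0,"ry":-0.088,"rz":0},
  {"x":-2.0,"y":0.3,"z":5.2,"rx":0,"ry":-0.088,"rz":0},
  {"x":-1.5,"y":0.3,"z":4.5,"rx":0,"ry":-0.088,"rz":0},
  {"x":0,"y":0,"z":0,"rx":0,"ry":0,"rz":0},
])

```text
clock: 7.28
position: [0.4541, 0.0553, 0.1662]
ee_rot: [-1.568, -0.068, 0.097]
force: [0.0, -0.9, -0.4]
width: 0.656
```

```bash
python3 pl.py .467 .056 .12 5 2.5
```

```text
t 7.28 pos [0.4541 0.0553 0.1662] psi 6.0 w 0.656 F [ 0.  -0.9 -0.4] need 2
{"x":0.69,"y":2.3,"z":-0.04,"rx":-0.001,"ry":0.009,"rz":-0.009},
{"x":0.67,"y":2.3,"z":-0.03,"rx":-0.001,"ry":0.009,"rz":-0.009},
```

>>> move_arm([
  {"x":0.7,"y":2.2,"z":0,"rx":0,"ry":0.01,"rz":-0.01},
  {"x":0.7,"y":2.2,"z":0,"rx":0,"ry":0,"rz":0},
  {"x":0,"y":0,"z":0,"rx":0,"ry":0,"rz":0},
])

```text
clock: 7.65
position: [0.4667, 0.0547, 0.1188]
ee_rot: [-1.569, -0.063, 0.081]
force: [-0.7, 0.2, -1.0]
width: 0.65
```

```bash
python3 pl.py .467 .056 .053 5 2.5
```

```text
t 7.65 pos [0.4667 0.0547 0.1188] psi 5.3 w 0.650 F [-0.7  0.2 -1. ] need 3
{"x":0.04,"y":2.19,"z":0.04,"ry":0.002,"rz":-0.004},
{"x":0.03,"y":2.19,"z":0.04,"ry":0.002,"rz":-0.004},
{"x":0.02,"y":2.19,"z":0.04,"ry":0.002,"rz":-0.004},
```

>>> move_arm([
  {"x":0,"y":2.2,"z":0.1,"rx":0,"ry":0,"rz":0},
  {"x":0,"y":2.2,"z":0,"rx":0,"ry":0,"rz":0},
  {"x":0,"y":2.1,"z":0,"rx":0,"ry":0,"rz":0},
  {"x":0,"y":0,"z":0,"rx":0,"ry":0,"rz":0},
])

```text
clock: 8.15
position: [0.4661, 0.0528, 0.0535]
ee_rot: [-1.57, -0.059, 0.078]
force: [0.5, 0.4, 1.5]
width: 0.656
```

>>> move_arm([
  {"x":0,"y":0,"z":0,"rx":0,"ry":0,"rz":0},
  {"x":0,"y":0,"z":0,"rx":0,"ry":0,"rz":0},
  {"x":0,"y":0,"z":0,"rx":0,"ry":0,"rz":0},
  {"x":0,"y":0,"z":0,"rx":0,"ry":0,"rz":0},
  {"x":0,"y":0,"z":0,"rx":0,"ry":0,"rz":0},
], jaw=1)

```text
clock: 8.78
position: [0.4677, 0.0524, 0.0564]
ee_rot: [-1.57, -0.061, 0.074]
force: [-0.2, -0.0, -0.9]
width: 0.3
```

```bash
python3 pl.py .5342 -.3829 .19 -30.6
```

```text
t 8.78 pos [0.4677 0.0524 0.0564] psi 4.9 w 0.300 F [-0.2 -0.  -0.9] need 8
{"x":0.35,"y":-1.67,"z":-5.49,"ry":0.077,"rz":-0.001},
{"x":0.77,"y":-1.68,"z":-5.45,"ry":0.077,"rz":-0.001},
{"x":1.2,"y":-1.68,"z":-5.37,"ry":0.077,"rz":-0.001},
{"x":1.61,"y":-1.68,"z":-5.26,"ry":0.077,"rz":-0.001},
{"x":2.01,"y":-1.68,"z":-5.12,"ry":0.077,"rz":-0.001},
{"x":2.41,"y":-1.68,"z":-4.95,"ry":0.077,"rz":-0.001},
{"x":2.78,"y":-1.67,"z":-4.75,"ry":0.077,"rz":-0.001},
{"x":3.14,"y":-1.67,"z":-4.52,"ry":0.077,"rz":-0.001},
```

>>> move_arm([
  {"x":0,"y":-4,"z":0,"rx":0,"ry":0,"rz":0},
  {"x":0,"y":-5,"z":0,"rx":0,"ry":0,"rz":0},
  {"x":0,"y":-4,"z":0,"rx":0,"ry":0,"rz":0},
  {"x":0.4,"y":0,"z":-5.3,"rx":0,"ry":0.077,"rz":0},
  {"x":0.8,"y":0,"z":-5.4,"rx":0,"ry":0.077,"rz":0},
  {"x":1.2,"y":0,"z":-5.4,"rx":0,"ry":0.077,"rz":0},
  {"x":1.6,"y":0,"z":-5.3,"rx":0,"ry":0.077,"rz":0},
  {"x":2,"y":0,"z":-5.1,"rx":0,"ry":0.077,"rz":0},
  {"x":2.4,"y":0,"z":-5,"rx":0,"ry":0.077,"rz":0},
  {"x":2.8,"y":0,"z":-4.7,"rx":0,"ry":0.077,"rz":0},
  {"x":2.6,"y":0,"z":-3.5,"rx":0,"ry":0.077,"rz":0},
  {"x":0,"y":0,"z":0,"rx":0,"ry":0,"rz":0},
])

```text
clock: 10.28
position: [0.5351, -0.3817, 0.1899]
ee_rot: [-1.531, 0.433, -0.422]
force: [0.7, 0.0, -0.1]
width: 0.304
```

```bash
python3 pl.py .5325 -.386 .15 -30.6 3
python3 - <<'E'
from h import *
a=arm.get_image("scene")
cv2.imwrite("pics/s2.png",cv2.resize(a[80:330,50:450],None,fx=2,fy=2,interpolation=cv2.INTER_NEAREST))
E
```

```text
t 10.28 pos [ 0.5351 -0.3817  0.1899] psi -31.2 w 0.304 F [ 0.7  0.  -0.1] need 2
{"x":0.01,"y":2,"z":-0.24,"rx":0.002,"ry":-0.005,"rz":-0.003},
{"x":0.01,"y":2,"z":-0.25,"rx":0.002,"ry":-0.005,"rz":-0.003},
```

View pics/s2.png

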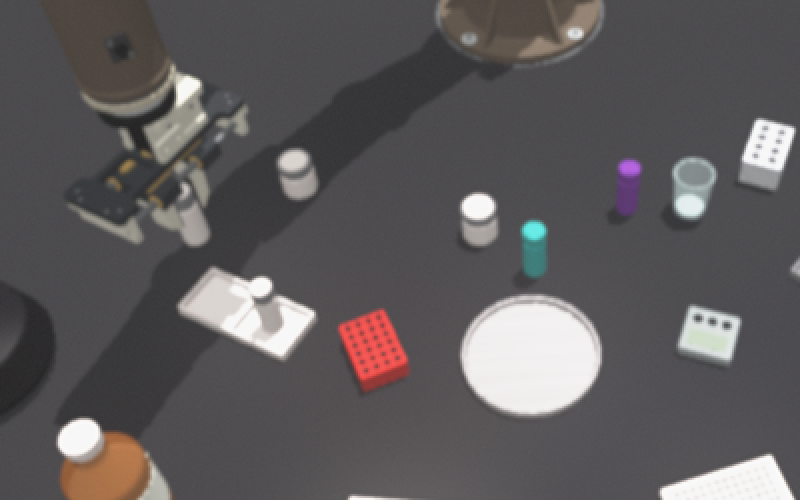

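Bottle A stands upright in the right-hand bay, base near (268,325). The second bottle is held vertically and is ready to lower into the left bay.

>>> move_arm([
  {"x":0,"y":3,"z":-0.2,"rx":0,"ry":0,"rz":0},
  {"x":0,"y":3,"z":-0.2,"rx":0,"ry":0,"rz":0},
  {"x":0,"y":3,"z":-0.1,"rx":0,"ry":0,"rz":0},
  {"x":0,"y":1.5,"z":0,"rx":0,"ry":0,"rz":0},
  {"x":0,"y":0,"z":0,"rx":0,"ry":0,"rz":0},
])

```text
clock: 10.95
position: [0.5341, -0.3755, 0.0835]
ee_rot: [-1.528, 0.421, -0.41]
force: [-0.2, 0.7, 1.1]
width: 0.303
```

```bash
python3 pl.py .5325 -.386 .0615 -30.6 1
```

```text
t 10.95 pos [ 0.5341 -0.3755  0.0835] psi -30.4 w 0.303 F [-0.2  0.7  1.1] need 3
{"x":0.14,"y":0.73,"z":-0.33,"ry":0.001,"rz":-0.002},
{"x":0.14,"y":0.73,"z":-0.33,"ry":0.001,"rz":-0.002},
{"x":0.13,"y":0.73,"z":-0.33,"ry":0.001,"rz":-0.002},
```

>>> move_arm([
  {"x":0.1,"y":0.7,"z":-0.4,"rx":0,"ry":0,"rz":0},
  {"x":0.1,"y":0.7,"z":-0.4,"rx":0,"ry":0,"rz":0},
  {"x":0.1,"y":0.4,"z":-0.4,"rx":0,"ry":0,"rz":0},
  {"x":0,"y":0.2,"z":0,"rx":0,"ry":0,"rz":0},
  {"x":0,"y":0.2,"z":0,"rx":0,"ry":0,"rz":0},
])

```text
clock: 11.58
position: [0.532, -0.389, 0.0633]
ee_rot: [-1.529, 0.418, -0.414]
force: [-0.1, 0.5, -0.3]
width: 0.301
```

```bash
python3 pl.py .5325 -.386 .0615 -30.6 1
```

```text
t 11.57 pos [ 0.532  -0.389   0.0633] psi -30.4 w 0.301 F [-0.1  0.5 -0.3] need 1
{"x":-0.11,"y":0.18,"z":0.28,"rx":-0.001,"ry":0.003,"rz":-0.003},
```

>>> move_arm([
  {"x":0,"y":0.2,"z":0.1,"rx":0,"ry":0,"rz":0},
  {"x":0,"y":0.15,"z":0.1,"rx":0,"ry":0,"rz":0},
  {"x":0,"y":0.15,"z":0,"rx":0,"ry":0,"rz":0},
  {"x":0,"y":0.1,"z":0,"rx":0,"ry":0,"rz":0},
])

```text
clock: 12.08
position: [0.5327, -0.388, 0.0611]
ee_rot: [-1.531, 0.418, -0.415]
force: [-3.2, 0.7, 5.4]
width: 0.302
```

The bottle is on the floor at 5.4 N. I'll release it, lift, and turn towards jar 1.

>>> move_arm([
  {"x":0,"y":0,"z":0,"rx":0,"ry":0,"rz":0},
  {"x":0,"y":0,"z":0,"rx":0,"ry":0,"rz":0},
  {"x":0,"y":0,"z":0,"rx":0,"ry":0,"rz":0},
  {"x":0,"y":-3,"z":0,"rx":0,"ry":0,"rz":0},
  {"x":0,"y":-5,"z":0,"rx":0,"ry":0,"rz":0},
  {"x":0,"y":-5,"z":0,"rx":0,"ry":0,"rz":0},
  {"x":0,"y":0,"z":0,"rx":0,"ry":0,"rz":0},
], jaw=6.5)

```text
clock: 12.95
position: [0.5334, -0.3871, 0.1937]
ee_rot: [-1.53, 0.418, -0.413]
force: [0.5, 0.5, -0.2]
width: 0.705
```

```bash
python3 pl.py .3465 -.306 .13 -41
```

```text
t 12.95 pos [ 0.5334 -0.3871  0.1937] psi -30.4 w 0.705 F [ 0.5  0.5 -0.2] need 4
{"x":-5.05,"y":1.61,"z":-0.61,"ry":0.046,"rz":-0.001},
{"x":-5.02,"y":1.6,"z":-0.85,"ry":0.046,"rz":-0.001},
{"x":-4.97,"y":1.6,"z":-1.08,"ry":0.046,"rz":-0.001},
{"x":-4.92,"y":1.6,"z":-1.31,"ry":0.046,"rz":-0.001},
```

>>> move_arm([
  {"x":-5,"y":0.5,"z":-0.6,"rx":0,"ry":0.046,"rz":0},
  {"x":-5,"y":0.5,"z":-0.8,"rx":0,"ry":0.046,"rz":0},
  {"x":-5,"y":2,"z":-1.1,"rx":0,"ry":0.046,"rz":0},
  {"x":-4.5,"y":2,"z":-1.3,"rx":0,"ry":0.046,"rz":0},
  {"x":0,"y":0,"z":0,"rx":0,"ry":0,"rz":0},
], jaw=7.5)

```text
clock: 13.58
position: [0.3434, -0.3041, 0.1391]
ee_rot: [-1.495, 0.568, -0.558]
force: [0.1, -1.1, 0.2]
width: 0.818
```

```bash
python3 pl.py .3465 -.306 .08 -41 3
```

```text
t 13.57 pos [ 0.3434 -0.3041  0.1391] psi -41.3 w 0.818 F [ 0.1 -1.1  0.2] need 2
{"x":0.2,"y":2.96,"z":0.03,"ry":-0.002,"rz":-0.003},
{"x":0.19,"y":2.96,"z":0.03,"ry":-0.002,"rz":-0.003},
```

>>> move_arm([
  {"x":0.3,"y":2.5,"z":0.1,"rx":0,"ry":0,"rz":0},
  {"x":0.2,"y":2.5,"z":0.1,"rx":0,"ry":0,"rz":0},
  {"x":0,"y":0,"z":0,"rx":0,"ry":0,"rz":0},
])

```text
clock: 13.95
position: [0.3496, -0.3064, 0.0879]
ee_rot: [-1.495, 0.566, -0.559]
force: [0.1, 0.2, 0.2]
width: 0.815
```

```bash
python3 pl.py .3465 -.306 .034 -41 2
```

```text
t 13.95 pos [ 0.3496 -0.3064  0.0879] psi -41.2 w 0.815 F [0.1 0.2 0.2] need 3
{"x":-0.08,"y":1.8,"z":-0.06,"ry":-0.001,"rz":-0.002},
{"x":-0.08,"y":1.8,"z":-0.06,"ry":-0.001,"rz":-0.002},
{"x":-0.08,"y":1.8,"z":-0.06,"ry":-0.001,"rz":-0.002},
```

>>> move_arm([
  {"x":-0.1,"y":1.9,"z":-0.1,"rx":0,"ry":0,"rz":0},
  {"x":-0.1,"y":1.8,"z":-0.1,"rx":0,"ry":0,"rz":0},
  {"x":0,"y":1.6,"z":0,"rx":0,"ry":0,"rz":0},
  {"x":0,"y":0.1,"z":0,"rx":0,"ry":0,"rz":0},
])

```text
clock: 14.45
position: [0.3502, -0.3084, 0.0354]
ee_rot: [-1.496, 0.562, -0.562]
force: [-1.1, 0.6, 0.6]
width: 0.818
```

```bash
python3 pl.py .3465 -.306 .034 -41 2
```

```text
t 14.45 pos [ 0.3502 -0.3084  0.0354] psi -41.1 w 0.818 F [-1.1  0.6  0.6] need 1
{"x":-0.44,"y":0.14,"z":-0.07,"ry":-0.003},
```

>>> move_arm([
  {"x":-0.3,"y":0.1,"z":-0.1,"rx":0,"ry":0,"rz":0},
  {"x":0,"y":0.05,"z":0,"rx":0,"ry":0,"rz":0},
  {"x":0,"y":0.05,"z":0,"rx":0,"ry":0,"rz":0},
  {"x":0,"y":0,"z":0,"rx":0,"ry":0,"rz":0},
  {"x":0,"y":0,"z":0,"rx":0,"ry":0,"rz":0},
], jaw=3, newtons=18)

```text
clock: 15.08
position: [0.3486, -0.3081, 0.0358]
ee_rot: [-1.497, 0.559, -0.565]
force: [0.1, -0.5, -1.4]
width: 0.473
```

```bash
python3 pl.py .6376 -.0516 .19 -5
```

```text
t 15.07 pos [ 0.3486 -0.3081  0.0358] psi -41.1 w 0.473 F [ 0.1 -0.5 -1.4] need 7
{"x":0.71,"y":-2.2,"z":5.48,"ry":-0.09,"rz":0.001},
{"x":1.19,"y":-2.2,"z":5.39,"ry":-0.09,"rz":0.001},
{"x":1.67,"y":-2.2,"z":5.26,"ry":-0.09,"rz":0.001},
{"x":2.14,"y":-2.2,"z":5.09,"ry":-0.09,"rz":0.001},
{"x":2.59,"y":-2.2,"z":4.88,"ry":-0.09,"rz":0.001},
{"x":3.02,"y":-2.2,"z":4.62,"ry":-0.09,"rz":0.001},
{"x":3.42,"y":-2.2,"z":4.33,"ry":-0.09,"rz":0.001},
```

>>> move_arm([
  {"x":0,"y":-4,"z":0,"rx":0,"ry":0,"rz":0},
  {"x":0,"y":-5,"z":0,"rx":0,"ry":0,"rz":0},
  {"x":0,"y":-5,"z":0,"rx":0,"ry":0,"rz":0},
  {"x":0.7,"y":0,"z":5.4,"rx":0,"ry":-0.09,"rz":0},
  {"x":1.2,"y":0,"z":5.4,"rx":0,"ry":-0.09,"rz":0},
  {"x":1.7,"y":0,"z":5.3,"rx":0,"ry":-0.09,"rz":0},
  {"x":2.1,"y":0,"z":5.1,"rx":0,"ry":-0.09,"rz":0},
  {"x":2.6,"y":0,"z":4.9,"rx":0,"ry":-0.09,"rz":0},
  {"x":3,"y":0,"z":4.6,"rx":0,"ry":-0.09,"rz":0},
  {"x":3.2,"y":0,"z":3.5,"rx":0,"ry":-0.09,"rz":0},
  {"x":0,"y":0,"z":0,"rx":0,"ry":0,"rz":0},
])

```text
clock: 16.45
position: [0.6397, -0.0516, 0.18]
ee_rot: [-1.571, 0.056, -0.06]
force: [-0.6, -0.9, -1.6]
width: 0.478
```

```bash
python3 pl.py .6376 -.0516 .08 -5 3.5;python3 - <<'E'
from h import *
a=arm.get_image("scene")
cv2.imwrite("pics/s3.png",cv2.resize(a[80:330,50:450],None,fx=2,fy=2,interpolation=cv2.INTER_NEAREST))
E
```

```text
t 16.45 pos [ 0.6397 -0.0516  0.18  ] psi -4.2 w 0.478 F [-0.6 -0.9 -1.6] need 3
{"x":-0.08,"y":3.33,"ry":0.004,"rz":0.001},
{"x":-0.08,"y":3.33,"ry":0.004,"rz":0.001},
{"x":-0.07,"y":3.33,"z":-0.01,"ry":0.004,"rz":0.001},
```

View pics/s3.png

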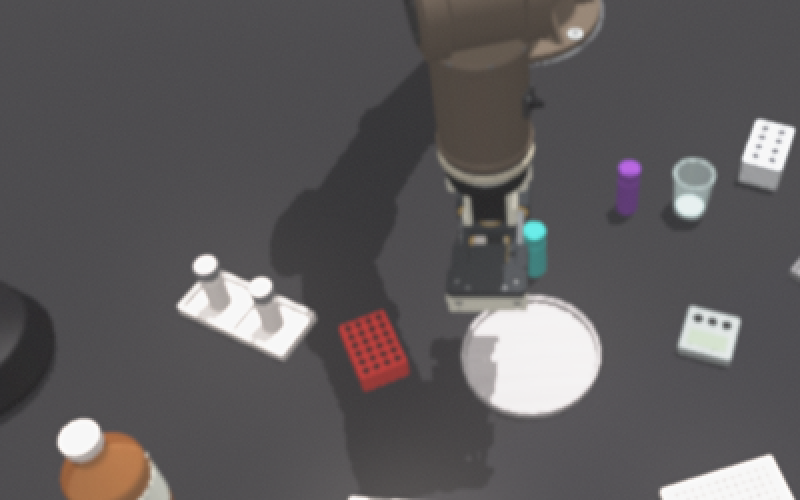

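Both bottles stand in their bays at (210,285) and (268,310). The gripper holds the jar above the round tray's left part.

>>> move_arm([
  {"x":0,"y":3.2,"z":0,"rx":0,"ry":0,"rz":0},
  {"x":-0.1,"y":3.2,"z":0,"rx":0,"ry":0,"rz":0},
  {"x":-0.1,"y":3.2,"z":0,"rx":0,"ry":0,"rz":0},
  {"x":0,"y":1.4,"z":0,"rx":0,"ry":0,"rz":0},
  {"x":0,"y":0,"z":0,"rx":0,"ry":0,"rz":0},
])

```text
clock: 17.12
position: [0.6329, -0.0609, 0.0676]
ee_rot: [-1.577, 0.069, -0.068]
force: [-0.0, -0.4, 0.1]
width: 0.471
```

```bash
python3 pl.py .6376 -.0516 .0415 -5 1
```

```text
t 17.12 pos [ 0.6329 -0.0609  0.0676] psi -5.0 w 0.471 F [-0.  -0.4  0.1] need 3
{"x":0.13,"y":0.87,"z":0.33,"rx":0.002},
{"x":0.13,"y":0.87,"z":0.33,"rx":0.002},
{"x":0.13,"y":0.87,"z":0.32,"rx":0.002},
```

>>> move_arm([
  {"x":0.1,"y":0.8,"z":0.4,"rx":0,"ry":0,"rz":0},
  {"x":0.1,"y":0.8,"z":0.4,"rx":0,"ry":0,"rz":0},
  {"x":0.1,"y":0.5,"z":0.4,"rx":0,"ry":0,"rz":0},
  {"x":0,"y":0.2,"z":0,"rx":0,"ry":0,"rz":0},
  {"x":0,"y":0.1,"z":0,"rx":0,"ry":0,"rz":0},
])

```text
clock: 17.75
position: [0.6393, -0.0484, 0.0452]
ee_rot: [-1.577, 0.065, -0.072]
force: [0.0, 0.1, -1.4]
width: 0.474
```

```bash
python3 pl.py .6376 -.0516 .041 -5 1
```

```text
t 17.75 pos [ 0.6393 -0.0484  0.0452] psi -5.0 w 0.474 F [ 0.   0.1 -1.4] need 1
{"x":-0.14,"y":0.42,"z":-0.33,"rx":0.007,"rz":0.005},
```

>>> move_arm([
  {"x":-0.1,"y":0.2,"z":-0.3,"rx":0.007,"ry":0,"rz":0.005},
  {"x":0,"y":0.2,"z":-0.1,"rx":0,"ry":0,"rz":0},
  {"x":0,"y":0.15,"z":0,"rx":0,"ry":0,"rz":0},
  {"x":0,"y":0.15,"z":0,"rx":0,"ry":0,"rz":0},
])

```text
clock: 18.25
position: [0.638, -0.0529, 0.0404]
ee_rot: [-1.57, 0.069, -0.069]
force: [-8.6, 0.1, 18.4]
width: 0.476
```

>>> move_arm([
  {"x":0,"y":0,"z":0,"rx":0,"ry":0,"rz":0},
  {"x":0,"y":0,"z":0,"rx":0,"ry":0,"rz":0},
  {"x":0,"y":0,"z":0,"rx":0,"ry":0,"rz":0},
  {"x":0,"y":-3,"z":0,"rx":0,"ry":0,"rz":0},
  {"x":0,"y":-5,"z":0,"rx":0,"ry":0,"rz":0},
  {"x":0,"y":-5,"z":0,"rx":0,"ry":0,"rz":0},
  {"x":0,"y":0,"z":0,"rx":0,"ry":0,"rz":0},
], jaw=7)

```text
clock: 19.12
position: [0.6379, -0.0531, 0.1732]
ee_rot: [-1.569, 0.07, -0.069]
force: [-0.0, -0.4, 0.0]
width: 0.767
```

```bash
python3 pl.py .4424 -.0708 .14 -9
```

```text
t 19.12 pos [ 0.6379 -0.0531  0.1732] psi -5.1 w 0.767 F [-0.  -0.4  0. ] need 4
{"x":-4.83,"y":0.83,"z":-0.87,"ry":0.017},
{"x":-4.81,"y":0.83,"z":-0.95,"ry":0.017},
{"x":-4.8,"y":0.83,"z":-1.04,"ry":0.017},
{"x":-4.78,"y":0.83,"z":-1.12,"ry":0.017},
```

>>> move_arm([
  {"x":-4.8,"y":0.4,"z":-0.9,"rx":0,"ry":0.017,"rz":0},
  {"x":-4.8,"y":0.4,"z":-1,"rx":0,"ry":0.017,"rz":0},
  {"x":-4.8,"y":0.4,"z":-1,"rx":0,"ry":0.017,"rz":0},
  {"x":-4.5,"y":0.4,"z":-1,"rx":0,"ry":0.017,"rz":0},
  {"x":0,"y":0,"z":0,"rx":0,"ry":0,"rz":0},
], jaw=7.5)

```text
clock: 19.75
position: [0.4373, -0.071, 0.1523]
ee_rot: [-1.566, 0.13, -0.12]
force: [1.3, -0.1, -0.2]
width: 0.817
```

```bash
python3 pl.py .4424 -.0708 .08 -9 3.5
```

```text
t 19.75 pos [ 0.4373 -0.071   0.1523] psi -9.1 w 0.817 F [ 1.3 -0.1 -0.2] need 3
{"x":0.18,"y":2.41,"z":0.03,"ry":-0.001,"rz":-0.002},
{"x":0.18,"y":2.41,"z":0.03,"ry":-0.001,"rz":-0.002},
{"x":0.17,"y":2.41,"z":0.03,"ry":-0.001,"rz":-0.002},
```

>>> move_arm([
  {"x":0.2,"y":2.4,"z":0.1,"rx":0,"ry":0,"rz":0},
  {"x":0.2,"y":2.4,"z":0,"rx":0,"ry":0,"rz":0},
  {"x":0.1,"y":2,"z":0,"rx":0,"ry":0,"rz":0},
  {"x":0,"y":0,"z":0,"rx":0,"ry":0,"rz":0},
])

```text
clock: 20.25
position: [0.4444, -0.0707, 0.0814]
ee_rot: [-1.565, 0.129, -0.122]
force: [-0.5, -0.5, 0.3]
width: 0.819
```

```bash
python3 pl.py .4424 -.0708 .034 -9 2
```

```text
t 20.25 pos [ 0.4444 -0.0707  0.0814] psi -9.1 w 0.819 F [-0.5 -0.5  0.3] need 3
{"x":-0.06,"y":1.58,"z":-0.01,"ry":-0.001,"rz":-0.002},
{"x":-0.06,"y":1.58,"z":-0.01,"ry":-0.001,"rz":-0.002},
{"x":-0.06,"y":1.58,"z":-0.01,"ry":-0.001,"rz":-0.002},
```

>>> move_arm([
  {"x":-0.1,"y":1.6,"z":0,"rx":0,"ry":0,"rz":0},
  {"x":-0.1,"y":1.6,"z":0,"rx":0,"ry":0,"rz":0},
  {"x":0,"y":1.4,"z":0,"rx":0,"ry":0,"rz":0},
  {"x":0,"y":0.2,"z":0,"rx":0,"ry":0,"rz":0},
])

```text
clock: 20.75
position: [0.4456, -0.07, 0.0336]
ee_rot: [-1.565, 0.126, -0.124]
force: [-0.5, -0.0, 0.1]
width: 0.818
```

>>> move_arm([
  {"x":0,"y":0,"z":0,"rx":0,"ry":0,"rz":0},
  {"x":0,"y":0,"z":0,"rx":0,"ry":0,"rz":0},
  {"x":0,"y":0,"z":0,"rx":0,"ry":0,"rz":0},
  {"x":0,"y":0,"z":0,"rx":0,"ry":0,"rz":0},
  {"x":0,"y":0,"z":0,"rx":0,"ry":0,"rz":0},
], jaw=3)

```text
clock: 21.38
position: [0.4465, -0.0702, 0.0349]
ee_rot: [-1.565, 0.124, -0.126]
force: [-0.8, 0.2, -1.2]
width: 0.476
```

```bash
python3 pl.py .6376 .0230 .18 0
```

```text
t 21.38 pos [ 0.4465 -0.0702  0.0349] psi -9.1 w 0.476 F [-0.8  0.2 -1.2] need 5
{"x":3.48,"y":-2.89,"z":2.45,"ry":-0.032},
{"x":3.56,"y":-2.89,"z":2.34,"ry":-0.032},
{"x":3.63,"y":-2.9,"z":2.22,"ry":-0.032},
{"x":3.7,"y":-2.9,"z":2.11,"ry":-0.032},
{"x":3.76,"y":-2.9,"z":1.99,"ry":-0.032},
```

>>> move_arm([
  {"x":0,"y":-4,"z":0,"rx":0,"ry":0,"rz":0},
  {"x":0,"y":-5,"z":0,"rx":0,"ry":0,"rz":0},
  {"x":0,"y":-5,"z":0,"rx":0,"ry":0,"rz":0},
  {"x":3.5,"y":0,"z":2.4,"rx":0,"ry":-0.032,"rz":0},
  {"x":3.6,"y":0,"z":2.3,"rx":0,"ry":-0.032,"rz":0},
  {"x":3.6,"y":0,"z":2.2,"rx":0,"ry":-0.032,"rz":0},
  {"x":3.7,"y":0,"z":2.1,"rx":0,"ry":-0.032,"rz":0},
  {"x":3.5,"y":0,"z":1.8,"rx":0,"ry":-0.032,"rz":0},
  {"x":0,"y":0,"z":0,"rx":0,"ry":0,"rz":0},
])

```text
clock: 22.5
position: [0.6392, 0.0211, 0.1794]
ee_rot: [-1.57, -0.002, 0.001]
force: [-1.4, -0.5, -1.9]
width: 0.475
```

```bash
python3 pl.py .6376 .0230 .08 0 3.5;python3 - <<'E'
from h import *
a=arm.get_image("scene")
cv2.imwrite("pics/s4.png",cv2.resize(a[80:330,50:450],None,fx=2,fy=2,interpolation=cv2.INTER_NEAREST))
E
```

```text
t 22.50 pos [0.6392 0.0211 0.1794] psi 0.1 w 0.475 F [-1.4 -0.5 -1.9] need 3
{"x":-0.05,"y":3.31,"z":0.06,"ry":0.001},
{"x":-0.05,"y":3.31,"z":0.06,"ry":0.001},
{"x":-0.05,"y":3.31,"z":0.06,"ry":0.001},
```

View pics/s4.png

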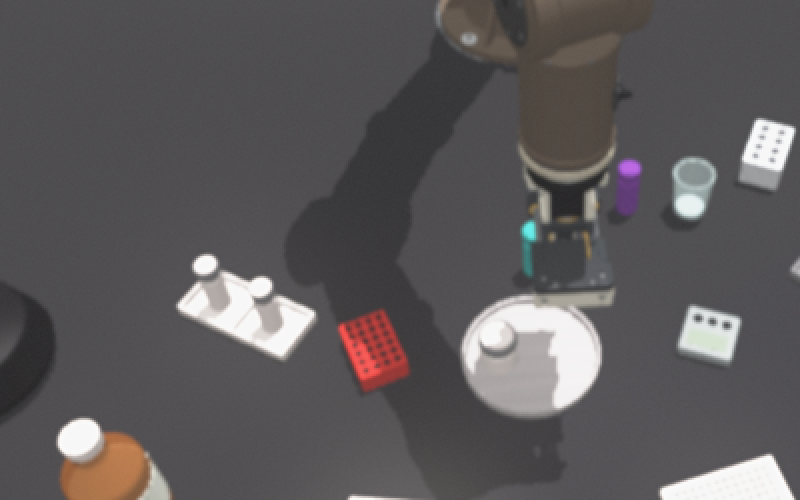

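Jar 1 stands upright in the tray at (497,345). I'll lower jar 2 slowly on the other side.

>>> move_arm([
  {"x":0,"y":2.5,"z":0.2,"rx":0,"ry":0,"rz":0},
  {"x":0,"y":2.5,"z":0.2,"rx":0,"ry":0,"rz":0},
  {"x":0,"y":2.5,"z":0.2,"rx":0,"ry":0,"rz":0},
  {"x":0,"y":2,"z":0.1,"rx":0,"ry":0,"rz":0},
  {"x":0,"y":0,"z":0,"rx":0,"ry":0,"rz":0},
])

```text
clock: 23.18
position: [0.6323, 0.0218, 0.082]
ee_rot: [-1.575, 0.007, 0.0]
force: [0.3, 0.6, 0.1]
width: 0.474
```

```bash
python3 pl.py .6376 .0230 .041 0 1
```

```text
t 23.18 pos [0.6323 0.0218 0.082 ] psi -0.2 w 0.474 F [0.3 0.6 0.1] need 5
{"x":0.11,"y":0.82,"z":0.03,"rx":0.001,"ry":-0.001,"rz":-0.001},
{"x":0.11,"y":0.82,"z":0.03,"rx":0.001,"ry":-0.001,"rz":-0.001},
{"x":0.11,"y":0.82,"z":0.03,"rx":0.001,"ry":-0.001,"rz":-0.001},
{"x":0.11,"y":0.82,"z":0.03,"rx":0.001,"ry":-0.001,"rz":-0.001},
{"x":0.11,"y":0.82,"z":0.03,"rx":0.001,"ry":-0.001,"rz":-0.001},
```

>>> move_arm([
  {"x":0.1,"y":0.9,"z":0.1,"rx":0,"ry":0,"rz":0},
  {"x":0.1,"y":0.9,"z":0,"rx":0,"ry":0,"rz":0},
  {"x":0.1,"y":0.9,"z":0,"rx":0,"ry":0,"rz":0},
  {"x":0.1,"y":0.7,"z":0,"rx":0,"ry":0,"rz":0},
  {"x":0,"y":0.2,"z":0,"rx":0,"ry":0,"rz":0},
  {"x":0,"y":0.1,"z":0,"rx":0,"ry":0,"rz":0},
])

```text
clock: 23.92
position: [0.6371, 0.0218, 0.045]
ee_rot: [-1.575, 0.006, -0.003]
force: [0.3, 0.2, -0.7]
width: 0.47
```

```bash
python3 pl.py .6376 .0230 .040 0 1
```

```text
t 23.93 pos [0.6371 0.0218 0.045 ] psi -0.3 w 0.470 F [ 0.3  0.2 -0.7] need 1
{"x":0.05,"y":0.5,"z":0.12,"rx":0.005,"ry":-0.006,"rz":-0.002},
```

>>> move_arm([
  {"x":0,"y":0.2,"z":0.1,"rx":0.005,"ry":0,"rz":0},
  {"x":0,"y":0.2,"z":0,"rx":0,"ry":0,"rz":0},
  {"x":0,"y":0.15,"z":0,"rx":0,"ry":0,"rz":0},
  {"x":0,"y":0.1,"z":0,"rx":0,"ry":0,"rz":0},
])

```text
clock: 24.42
position: [0.6374, 0.023, 0.0397]
ee_rot: [-1.57, 0.005, -0.004]
force: [-5.9, -1.3, 16.1]
width: 0.474
```

>>> move_arm([
  {"x":0,"y":0,"z":0,"rx":0,"ry":0,"rz":0},
  {"x":0,"y":0,"z":0,"rx":0,"ry":0,"rz":0},
  {"x":0,"y":0,"z":0,"rx":0,"ry":0,"rz":0},
  {"x":0,"y":-3,"z":0,"rx":0,"ry":0,"rz":0},
  {"x":0,"y":-5,"z":0,"rx":0,"ry":0,"rz":0},
  {"x":0,"y":-5,"z":0,"rx":0,"ry":0,"rz":0},
  {"x":0,"y":0,"z":0,"rx":0,"ry":0,"rz":0},
], jaw=7)

```text
clock: 25.3
position: [0.6376, 0.023, 0.1728]
ee_rot: [-1.57, 0.006, -0.003]
force: [0.4, 0.6, -0.8]
width: 0.762
```

```bash
python3 pl.py .3516 .3124 .18 65.2
```

```text
t 25.30 pos [0.6376 0.023  0.1728] psi -0.3 w 0.762 F [ 0.4  0.6 -0.8] need 7
{"x":-4.11,"y":-0.09,"z":4.11,"ry":-0.163},
{"x":-3.38,"y":-0.09,"z":4.72,"ry":-0.163},
{"x":-2.57,"y":-0.1,"z":5.21,"ry":-0.163},
{"x":-1.69,"y":-0.1,"z":5.56,"ry":-0.163},
{"x":-0.76,"y":-0.1,"z":5.76,"ry":-0.163},
{"x":0.18,"y":-0.1,"z":5.81,"ry":-0.163},
{"x":1.13,"y":-0.1,"z":5.7,"ry":-0.163},
```

>>> move_arm([
  {"x":-4.1,"y":0,"z":4.1,"rx":0,"ry":-0.163,"rz":0},
  {"x":-3.4,"y":0,"z":4.7,"rx":0,"ry":-0.163,"rz":0},
  {"x":-2.6,"y":0,"z":5.2,"rx":0,"ry":-0.163,"rz":0},
  {"x":-1.7,"y":0,"z":5.5,"rx":0,"ry":-0.163,"rz":0},
  {"x":-0.8,"y":0,"z":5.7,"rx":0,"ry":-0.163,"rz":0},
  {"x":0.2,"y":0,"z":5.8,"rx":0,"ry":-0.163,"rz":0},
  {"x":1.1,"y":0,"z":5,"rx":0,"ry":-0.163,"rz":0},
  {"x":0,"y":0,"z":0,"rx":0,"ry":0,"rz":0},
], jaw=7.6)

```text
clock: 26.3
position: [0.3446, 0.3086, 0.1681]
ee_rot: [-1.37, -0.907, 0.913]
force: [1.5, 0.5, 0.2]
width: 0.829
```

```bash
python3 pl.py .3516 .3124 .1 65.2 3;python3 - <<'E'
from h import *
a=arm.get_image("scene")
cv2.imwrite("pics/s5.png",cv2.resize(a[80:330,120:520],None,fx=2,fy=2,interpolation=cv2.INTER_NEAREST))
E
```

```text
t 26.30 pos [0.3446 0.3086 0.1681] psi 67.1 w 0.829 F [1.5 0.5 0.2] need 3
{"x":0.21,"y":2.27,"z":-0.17,"rx":-0.001,"ry":0.011,"rz":-0.001},
{"x":0.21,"y":2.27,"z":-0.17,"rx":-0.001,"ry":0.011,"rz":-0.001},
{"x":0.21,"y":2.27,"z":-0.16,"rx":-0.001,"ry":0.011,"rz":-0.001},
```

View pics/s5.png

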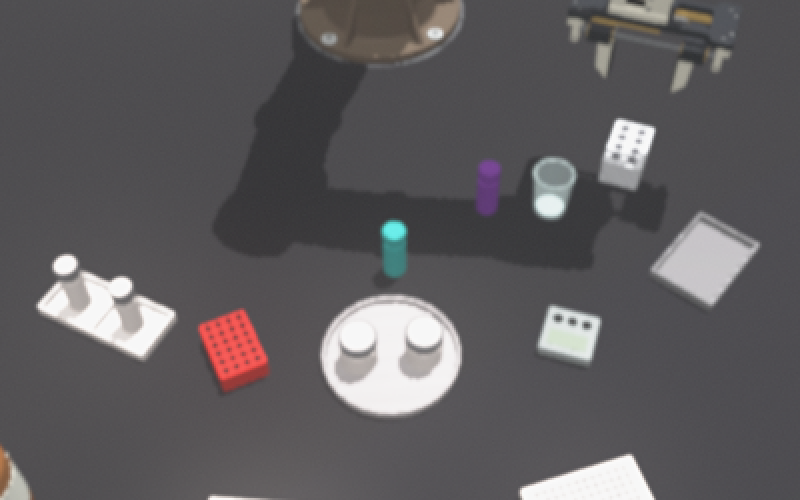

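Both jars are upright inside the rim at (357,345) and (423,340). The block, beaker and rack haven't been touched, and the gripper is above the block.

>>> move_arm([
  {"x":0.2,"y":2.3,"z":-0.2,"rx":0,"ry":0.011,"rz":0},
  {"x":0.2,"y":2.3,"z":-0.2,"rx":0,"ry":0.011,"rz":0},
  {"x":0.2,"y":2,"z":-0.2,"rx":0,"ry":0.011,"rz":0},
  {"x":0,"y":0,"z":0,"rx":0,"ry":0,"rz":0},
  {"x":0,"y":0,"z":0,"rx":0,"ry":0,"rz":0},
])

```text
clock: 26.98
position: [0.3585, 0.3043, 0.0979]
ee_rot: [-1.392, -0.864, 0.876]
force: [0.4, -0.1, -0.6]
width: 0.83
```

```bash
python3 pl.py .3516 .3124 .033 65.2 2
```

```text
t 26.98 pos [0.3585 0.3043 0.0979] psi 64.1 w 0.830 F [ 0.4 -0.1 -0.6] need 4
{"x":0.12,"y":1.62,"z":0.24,"rx":-0.001,"ry":-0.005,"rz":-0.002},
{"x":0.12,"y":1.62,"z":0.24,"rx":-0.001,"ry":-0.005,"rz":-0.002},
{"x":0.12,"y":1.62,"z":0.24,"rx":-0.001,"ry":-0.005,"rz":-0.002},
{"x":0.11,"y":1.62,"z":0.24,"rx":-0.001,"ry":-0.005,"rz":-0.002},
```

>>> move_arm([
  {"x":0.1,"y":1.2,"z":0.3,"rx":0,"ry":-0.005,"rz":0},
  {"x":0.1,"y":1.2,"z":0.3,"rx":0,"ry":-0.005,"rz":0},
  {"x":0.1,"y":1.2,"z":0.2,"rx":0,"ry":-0.005,"rz":0},
  {"x":0.1,"y":0.5,"z":0.1,"rx":0,"ry":0,"rz":0},
  {"x":0,"y":0,"z":0,"rx":0,"ry":0,"rz":0},
])

```text
clock: 27.6
position: [0.3519, 0.3122, 0.0549]
ee_rot: [-1.387, -0.877, 0.886]
force: [-0.4, 0.2, 0.2]
width: 0.825
```

```bash
python3 pl.py .3516 .3124 .033 65.2 2
```

```text
t 27.60 pos [0.3519 0.3122 0.0549] psi 64.9 w 0.825 F [-0.4  0.2  0.2] need 2
{"x":0.01,"y":1.1,"z":0.02,"rx":-0.001,"ry":-0.002,"rz":-0.003},
{"x":0.01,"y":1.1,"z":0.02,"rx":-0.001,"ry":-0.002,"rz":-0.003},
```

>>> move_arm([
  {"x":0,"y":1,"z":0,"rx":0,"ry":0,"rz":0},
  {"x":0,"y":0.9,"z":0,"rx":0,"ry":0,"rz":0},
  {"x":0,"y":0.2,"z":0,"rx":0,"ry":0,"rz":0},
  {"x":0,"y":0.1,"z":0,"rx":0,"ry":0,"rz":0},
])

```text
clock: 28.1
position: [0.3521, 0.3122, 0.0316]
ee_rot: [-1.387, -0.877, 0.886]
force: [-0.2, 0.4, 0.9]
width: 0.825
```

>>> move_arm([
  {"x":0,"y":0.05,"z":0,"rx":0,"ry":0,"rz":0},
  {"x":0,"y":0,"z":0,"rx":0,"ry":0,"rz":0},
  {"x":0,"y":0,"z":0,"rx":0,"ry":0,"rz":0},
  {"x":0,"y":0,"z":0,"rx":0,"ry":0,"rz":0},
  {"x":0,"y":0,"z":0,"rx":0,"ry":0,"rz":0},
], jaw=3.5, newtons=35)

```text
clock: 28.72
position: [0.3522, 0.312, 0.0314]
ee_rot: [-1.387, -0.877, 0.885]
force: [-0.8, 1.0, -1.7]
width: 0.541
```

```bash
python3 pl.py .5244 .3778 .13 46.7
```

```text
t 28.73 pos [0.3522 0.312  0.0314] psi 64.9 w 0.541 F [-0.8  1.  -1.7] need 4
{"x":3.3,"y":-2.49,"z":-3.2,"ry":0.079,"rz":-0.001},
{"x":3.55,"y":-2.48,"z":-2.93,"ry":0.079,"rz":-0.001},
{"x":3.77,"y":-2.48,"z":-2.63,"ry":0.079,"rz":-0.001},
{"x":3.97,"y":-2.47,"z":-2.33,"ry":0.079,"rz":-0.001},
```

The opening reads 49.8 mm, so the block is gripped. I'll lift it and carry it over.

>>> move_arm([
  {"x":0,"y":-3,"z":0,"rx":0,"ry":0,"rz":0},
  {"x":0,"y":-4,"z":0,"rx":0,"ry":0,"rz":0},
  {"x":0,"y":-3,"z":0,"rx":0,"ry":0,"rz":0},
  {"x":3.3,"y":0,"z":-3.2,"rx":0,"ry":0.079,"rz":0},
  {"x":3.5,"y":0,"z":-2.9,"rx":0,"ry":0.079,"rz":0},
  {"x":3.8,"y":0,"z":-2.6,"rx":0,"ry":0.079,"rz":0},
  {"x":3.5,"y":0,"z":-1.8,"rx":0,"ry":0.079,"rz":0},
  {"x":0,"y":0,"z":0,"rx":0,"ry":0,"rz":0},
  {"x":0,"y":0,"z":0,"rx":0,"ry":0,"rz":0},
])

```text
clock: 29.85
position: [0.5196, 0.3761, 0.1301]
ee_rot: [-1.484, -0.623, 0.641]
force: [-0.9, 1.1, -2.9]
width: 0.541
```

```bash
python3 pl.py .5244 .3778 .08 46.7 2.5; cat pl.py >/dev/null
python3 - <<'E'
from h import *
a=arm.get_image("scene")
cv2.imwrite("pics/s6.png",cv2.resize(a[80:280,330:530],None,fx=2.9,fy=2.9,interpolation=cv2.INTER_NEAREST))
E
```

```text
t 29.85 pos [0.5196 0.3761 0.1301] psi 46.3 w 0.541 F [-0.9  1.1 -2.9] need 3
{"x":0.17,"y":1.67,"z":-0.08,"rx":0.001,"ry":-0.002,"rz":-0.004},
{"x":0.17,"y":1.67,"z":-0.08,"rx":0.001,"ry":-0.002,"rz":-0.004},
{"x":0.16,"y":1.67,"z":-0.08,"rx":0.001,"ry":-0.002,"rz":-0.004},
```

View pics/s6.png

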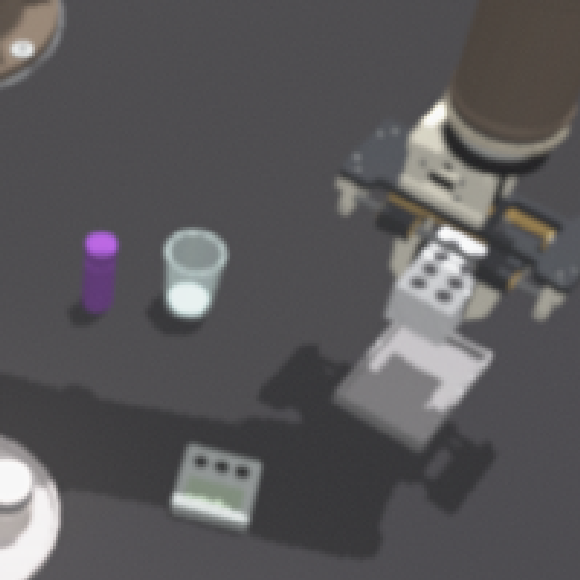

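The block hangs level, its long side parallel to the tray. I'll descend in small steps.

>>> move_arm([
  {"x":0.2,"y":1.5,"z":-0.1,"rx":0,"ry":0,"rz":-0.004},
  {"x":0.2,"y":1.5,"z":-0.1,"rx":0,"ry":0,"rz":-0.004},
  {"x":0.2,"y":1.5,"z":-0.1,"rx":0,"ry":0,"rz":-0.004},
  {"x":0,"y":0.5,"z":0,"rx":0,"ry":0,"rz":0},
  {"x":0,"y":0,"z":0,"rx":0,"ry":0,"rz":0},
])

```text
clock: 30.52
position: [0.524, 0.3766, 0.0755]
ee_rot: [-1.479, -0.632, 0.635]
force: [-0.1, 0.9, -4.0]
width: 0.541
```

```bash
python3 pl.py .5244 .3778 .045 46.7 1
```

```text
t 30.52 pos [0.524  0.3766 0.0755] psi 46.4 w 0.541 F [-0.1  0.9 -4. ] need 4
{"x":0.03,"y":0.76,"z":0.02,"rx":0.001,"ry":-0.001,"rz":-0.001},
{"x":0.03,"y":0.76,"z":0.02,"rx":0.001,"ry":-0.001,"rz":-0.001},
{"x":0.03,"y":0.76,"z":0.01,"rx":0.001,"ry":-0.001,"rz":-0.001},
{"x":0.03,"y":0.76,"z":0.01,"rx":0.001,"ry":-0.001,"rz":-0.001},
```

>>> move_arm([
  {"x":0,"y":0.8,"z":0.1,"rx":0,"ry":0,"rz":0},
  {"x":0,"y":0.8,"z":0,"rx":0,"ry":0,"rz":0},
  {"x":0,"y":0.8,"z":0,"rx":0,"ry":0,"rz":0},
  {"x":0,"y":0.5,"z":0,"rx":0,"ry":0,"rz":0},
  {"x":0,"y":0.2,"z":0,"rx":0,"ry":0,"rz":0},
])

```text
clock: 31.15
position: [0.5236, 0.3778, 0.0432]
ee_rot: [-1.479, -0.633, 0.634]
force: [0.5, 0.0, -3.7]
width: 0.54
```

```bash
python3 pl.py .5244 .3778 .0365 46.7 1
```

```text
t 31.15 pos [0.5236 0.3778 0.0432] psi 46.4 w 0.540 F [ 0.5  0.  -3.7] need 1
{"x":0.06,"y":0.67,"z":-0.06,"rx":0.002,"ry":-0.005,"rz":-0.001},
```

>>> move_arm([
  {"x":0,"y":0.25,"z":0,"rx":0,"ry":0,"rz":0},
  {"x":0,"y":0.2,"z":0,"rx":0,"ry":0,"rz":0},
  {"x":0,"y":0.2,"z":0,"rx":0,"ry":0,"rz":0},
  {"x":0,"y":0.1,"z":0,"rx":0,"ry":0,"rz":0},
  {"x":0,"y":0.1,"z":0,"rx":0,"ry":0,"rz":0},
])

```text
clock: 31.78
position: [0.5239, 0.378, 0.0366]
ee_rot: [-1.48, -0.634, 0.633]
force: [-2.3, -3.0, 7.3]
width: 0.543
```

>>> move_arm([
  {"x":0,"y":0,"z":0,"rx":0,"ry":0,"rz":0},
  {"x":0,"y":0,"z":0,"rx":0,"ry":0,"rz":0},
  {"x":0,"y":0,"z":0,"rx":0,"ry":0,"rz":0},
  {"x":0,"y":-3,"z":0,"rx":0,"ry":0,"rz":0},
  {"x":0,"y":-5,"z":0,"rx":0,"ry":0,"rz":0},
  {"x":0,"y":-5,"z":0,"rx":0,"ry":0,"rz":0},
  {"x":-5,"y":-2,"z":0,"rx":0,"ry":0,"rz":0},
  {"x":-5,"y":0,"z":0,"rx":0,"ry":0,"rz":0},
  {"x":-5,"y":0,"z":3,"rx":0,"ry":0,"rz":0},
  {"x":0,"y":0,"z":0,"rx":0,"ry":0,"rz":0},
  {"x":0,"y":0,"z":0,"rx":0,"ry":0,"rz":0},
  {"x":0,"y":0,"z":0,"rx":0,"ry":0,"rz":0},
], jaw=6.8)

```text
clock: 33.28
position: [0.397, 0.2898, 0.1918]
ee_rot: [-1.478, -0.638, 0.628]
force: [0.3, -0.1, 0.3]
width: 0.742
```

Run:
```python
from h import *
a=arm.get_image("top");s=arm.get_image("scene")
cv2.imwrite("pics/t7.png",a);cv2.imwrite("pics/s7.png",s)
```

```text
(no output)
```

View pics/t7.png

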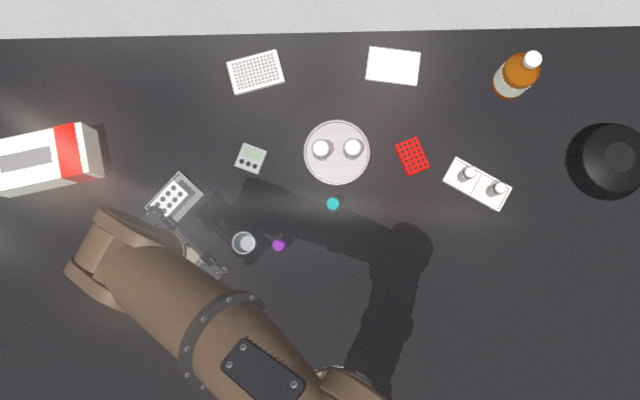

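View pics/s7.png

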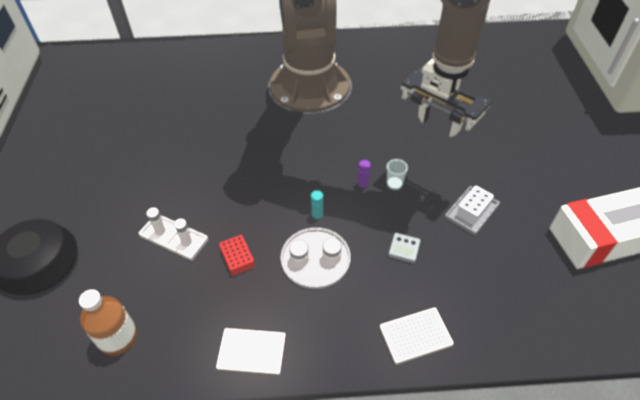

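Both views show the bottles in their bays, the jars inside the rim, and the block in its tray with the wells up. The beaker is at (243,243) and the rack at (412,156), where they started. I'll check this with numbers.

Run:
```python
from h import *
a=cv2.imread("pics/top0.png");t=cv2.imread("pics/t7.png");s=cv2.imread("pics/s7.png")
for nm,(x0,y0,x1,y1) in dict(rack=(390,130,435,180),beaker=(228,228,260,258)).items():
    print(nm,cv2.phaseCorrelate(a[y0:y1,x0:x1].mean(2),t[y0:y1,x0:x1].mean(2)) )
hm=lambda i:cv2.cvtColor(i,cv2.COLOR_BGR2HSV)[...,1]>90
for i in(a,t): print("rack",cv2.minAreaRect((world("top",blob(hm(i),(400,145)),.028)*1000).astype(np.float32))[0])
cv2.imwrite("pics/z7.png",np.hstack([cv2.resize(t[130:220,290:520],None,fx=2.2,fy=4.4/2,interpolation=1),cv2.resize(s[180:270,440:530],(198,198))]))
# predicted vs cap centres (top view)
g=t.min(2)
for nm,sd,z,tray,th in[("A",(469,173),.08,(.5529,-.3512),59.4),("B",(500,188),.08,(.5529,-.3512),59.4),("Jl",(321,149),.055,(.6376,-.0154),90),("Jr",(353,148),.055,(.6376,-.0154),90)]:
    for thr in(225,235,243):
        c=blob(g>thr,sd)
        if c is None: continue
        w=world("top",c,z)*1000;ct,sz,_=cv2.minAreaRect(w.astype(np.float32))
        d=np.array(ct)-np.array(tray)*1000;r=np.radians(th);print(nm,thr,np.round(sz,1),"y",round(d@[np.cos(r),np.sin(r)],1),"x",round(d@[np.sin(r),-np.cos(r)],1))
```

```text
rack ((0.6253580652518984, -0.23984298484478472), 1.0051978120438791)
beaker ((0.06941318426554588, -0.18311384444950107), 0.9000444093940014)
rack (620.450439453125, -195.04995727539062)
rack (620.5053100585938, -195.02774047851562)
A 225 [143.4  62. ] y 11.3 x -16.8
A 235 [142.3  61.4] y 11.2 x -16.6
A 243 [18.1 18.6] y 37.7 x -1.0
B 225 [143.4  62. ] y 11.3 x -16.8
B 235 [34.7 26. ] y -45.7 x 3.0
B 243 [20.4 18.2] y -38.2 x 2.7
Jl 225 [32.8 33.4] y 37.8 x 0.2
Jl 235 [30.5 31. ] y 36.6 x 1.4
Jl 243 [30.5 31. ] y 36.6 x 1.4
Jr 225 [32.8 33.3] y -37.2 x 1.3
Jr 235 [32.6 32.9] y -37.9 x 1.5
Jr 243 [30.4 30.9] y -38.4 x 2.5
```

View pics/z7.png

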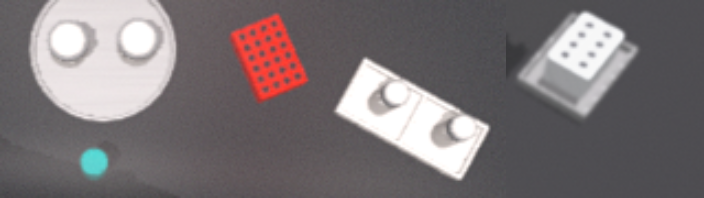

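Every check is within tolerance, so I'm handing in.

```bash
python3 -c "
from cell import arm
print(arm.sign_off())"
```

```text
the job is handed in; nothing more can be done
None
```

The kit is sorted and the job was handed in at about 33 s of the 128 s allowed. The sign-off gave no verdict, so the results below are from my own checks.

- **Tall bottles:** one stands upright in each bay, at y = +38 mm and −38 mm along the tray and within 3 mm of centre in x. Cap thresholds below 243 ran into the white tray, so these figures use only the 243 threshold.
- **Squat jars:** both stand upright in the round tray, about 37–38 mm either side of its centre (limit 56 mm).
- **Cooling block:** it sits flat in the rectangular tray with the wells up. It was released within 1 mm of the tray centre by arm position. Afterwards I checked it only by eye in the scene view, because the arm partly hid it from above.
- **Beaker and rack:** the rack's measured centre moved by less than 0.1 mm. The beaker shifted about 0.2 px, under 1 mm.
- **Forces:** the highest reading I saw when setting things down was about 20 N, from the first jar.

The only refused command was the first move, because some rows left out values; nothing moved.

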